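Turn the target block in the vise and hold the viewer's mirror on it

TASK

Slide the vise jaw back, take the alignment block out and clamp it again, turned a quarter turn so that its side with the ring-and-cross mark looks towards the mirror viewer: standing on the vise bed, square against the fixed jaw, in the middle of the jaw width, with the sliding jaw closed up to it. Then grip the bar on top of the sprung mirror head and turn it until the viewer's line of sight falls inside the mark's ring, so that the mark shows in the camera. The mirror springs back when let go, so finish still holding the bar at that angle; leave the cup, the timer and the carton where they stand.

Things in the scene. Friction and masses are not known exactly. Their poses are not given: they have to be found in the camera images.
- vise: Slide-jaw vise fixed on the counter, right. Origin on the counter; x along jaw travel (away from the robot), y to the viewer's side, z up. Grey bed x -80 to 125 mm, 80 wide, top at z 12. Fixed steel jaw at the robot's end: face at x -15 looking to +x, 62 wide, 26 thick. Sliding jaw: 54 wide, 40 long, face at x 15.3 mm + joint value. Both jaw tops at z 46.
- vise_jaw (a joint): Travel of the sliding jaw, 0 to 0.040 m, growing as it opens (to the vise's +x). 0 at the start, closed on the block's 30 mm thickness; about 0.010 when closed on the block's 40 mm width. Slides with about 3 N of friction and stays where it is left.
- jaw_tab (a point): Middle of the upright aluminium tab on the sliding jaw, at x 46 mm + joint value, y 0, z 66 in the vise's frame and axes: 10 mm across (y), 24 mm long (x), reaching from 46 to 87 mm above the counter. Pinch it across its 10 mm from above to slide the jaw.
- block: Loose aluminium block, 30 (x) x 40 (y) x 72 mm high (z), 0.2 kg. Origin at the centre of its underside. Starts upright on the vise bed between the jaws, axes parallel to the vise's, marked side (-x) against the fixed jaw. Once turned, its 40 mm width lies between the jaws, its centre at vise x 5 mm. Its top 38 mm stand above the jaws.
- mark (a point): Centre of the mark on the block's -x side, 54 mm above its underside (66 mm above the counter when seated): a white disc 27 mm across with a black ring, 23 mm across, and a cross. Block's axes: -x points out of the marked side.
- viewer: Mirror viewer fixed on the counter, left: grey base 84 x 84 x 30 mm with a camera looking straight up; on it the black turning mirror head (62 mm across, top at 98 mm) with a mirror at 45 degrees. Origin on the counter, on the head's vertical axis. The line of sight leaves the head level, along the base's +x when the head joint is 0.
- mirror_head (a joint): Turn of the mirror head in rad, 0 to 1.75, growing clockwise seen from above. A spring of 0.06 N m/rad turns it back to 0 when let go. The line of sight points along (base yaw - this value).
- mirror (a point): Centre of the mirror, on the head's axis, 66 mm above the counter. Its +x axis is the line of sight (horizontal, out of the head's open side), z up; turns with the head.
- grip_bar (a point): Middle of the aluminium grip bar on top of the mirror head, on the head's axis, 114 mm above the counter: 46 mm long along the line of sight, 10 mm thick, from 98 to 130 mm above the counter. Same axes as the mirror.
- cup: Bystander: specimen cup with screw lid, 69 mm across, 68 mm high; origin at the centre of its underside. Leave it.
- timer: Bystander: flat bench timer 66 x 66 x 16 mm; origin at the centre of its underside. Leave it.
- carton: Bystander: small carton 36 x 52 x 62 mm; origin at the centre of its underside. Leave it.

How it is judged:
By the outcome, as a careful person would: the job done as asked, in the order asked, and still so for the second after the job is handed in, while the arm keeps its last pose, push and grip.
It also fails if it takes over 67 s, if anything falls off the work surface, if the arm or the gripper's body presses on something with over 40 N, if the wrist force passes 120 N, or if a joint passes its speed limit or range.

ROBOT

A 6-joint arm with a two-finger parallel gripper is mounted at the origin on a cart in front of the work surface, level with it; the furniture and walls round the work are solid. World frame = base frame: x ahead of the robot, y to its left, z up, the work surface at z = 0. Lengths are in m, angles in degrees, forces in N, time in s.
With the tool pointing down it reaches from about 0.4 to 0.825 m from the base axis. Payload 7 kg.
Tool frame: the origin (TCP) lies between the finger pads; the fingertips stand 25 mm ahead of it and the grasp point (between the pads) lies 6 mm ahead of it; z points along the fingers, y is the line along which they close (so a half turn about z gives the same grasp; the last joint's range is limited). The gripper opens to 88 mm and grips with 3 to 60 N. Pads are 19 mm wide; open, the fingers measure 130 mm over their backs; the gripper's body (78 mm by 193 mm) begins 47 mm behind the grasp point.
Start: joints at [88.986, 20.546, 0.682, 0, -70.136, -16.507], TCP at [0.203, 0.644, 0.252] pointing down, gripper open.
Joint ranges: [-176.03, 176.03], [-82.01, 121.73], [-58.28, 71.71], [-173.87, 95.51], [-174.79, -0.11], [-173.66, 173.66]. Speed limits (degrees/s): [136.94, 136.94, 172.46, 180, 180, 180].

INTERFACE

Orientations are given as [roll, pitch, yaw] about the fixed x, y, z axes, in that order (R = Rz(yaw) Ry(pitch) Rx(roll)).
In Python, from plant import ctrl, optics, sensors gives the robot as it stands (ctrl), with the cameras (optics) and the readings (sensors).
- The arm moves only by the tool tcp_steps, called after "Emit:" in YAML: its name, and indented under it one key for each argument. Schema: {"type":"object","properties":{"segments":{"type":"object","properties":{"offsets":{"type":"array","items":{"type":"array","items":{"type":"number"},"minItems":5,"maxItems":5},"minItems":1,"maxItems":8}},"additionalProperties":false,"required":["offsets"]},"only":{"type":"string"},"quiet":{"type":"boolean"},"lines":{"type":"string"}},"required":["segments"],"additionalProperties":false}. segments is an object whose key "offsets" holds a list of rows, 1 to 8 of them, each of 5 numbers: dx, dy, dz in shares of 0.6 m (1.0 is 0.6 m), then a turn about the tool's z in normalised numbers (1 is 180 degrees), then the finger opening in m; each row is the pose to reach, as a shift and turn from the pose commanded when the call began, along the tool's axes at that moment; what a row does not reach only later rows make up. A row lasts 1/8 s, in which the tool goes at most 0.0625 m and 10.7 degrees, less where a joint would pass 70% of its speed; a pose out of reach is approached as far as the arm can. The fingers move at their own pace and stop on an object; the grip force is fixed at half the most. Time passes only in rows, so rows that do not move let the fingers close. The tool returns the time, the measured TCP pose, the force, the opening and the grip force at its end. only (a regular expression) keeps the lines of the reply that match it, lines (a string "A,B") keeps lines A to B, and quiet returns only ok. Input that does not fit is refused with a message, and nothing moves.
- sensors.get_obs(): the state, without advancing time (a new reading comes with each control period).
- optics.snapshot(name): name is "side" or "top" or "wrist"; returns a dict with "frame" (384x512x3 uint8, red, green, blue), "z_map" (384x512 float32, m along the optical axis (not along the pixel's ray), 0 where there is no reading), "fovy" (degrees; the focal length in pixels is half the picture's height over the tangent of half this angle, whatever the lens; pixels are square), "cx", "cy" (the principal point, pixels), "k1" (the pictures are not rectified: a ray, as slopes to the right and down, at radius r is drawn at 1 + k1 r^2 times it, then the intrinsics apply), "R" (3x3) and "t" (3): a world point X has camera coordinates R X + t; the wrist camera has in their place "T_tool_cam" (4x4, takes a point from camera to tool coordinates, whose origin is the TCP and whose axes are the flange's). Camera axes: x right, y down, z forward; pixel columns grow to the right and rows downward; lengths in m; the calibration is good to about 2 mm. A picture is of the moment at which its call begins: read the wrist's pose just before it.
- ctrl.close_job(): hands the job in; it is judged then, once.
The state is a dict: "clock": time; "joint_pos": joint angles; "qvel": joint speeds; "tau": joint torques, N m; "tool_pos": TCP position; "orientation": TCP orientation; "force": force on the tool from outside, world axes, zero at the start; "moment": the same for the moment, N m; "opening": finger opening in m; "gripper_force": force on a finger pad.
Only numpy, scipy, OpenCV 4.12 (cv2) and the standard library are available. Lean on these libraries where they do the work, as an engineer would, in place of code of your own. Each camera call takes 0.05 s, during which the arm holds its last target. There are 200 camera calls.

## Working session

There is one attempt and no reset: what is moved stays moved. The work goes in short steps, Python scripts to look and compute and a tool call to move; the robot and the scene stay as the last step left them, time stands still between calls to the robot, and variables do not carry over. Pictures are saved under pics/ and viewed, at most 10 in all, crops included, and the job is handed in when it is done.

```bash
ls; mkdir -p pics; python3 - <<'E'
from plant import ctrl, optics, sensors
import cv2,numpy as np
o=sensors.get_obs();print({k:np.round(v,3) for k,v in o.items()})
for n in("top","side"):
    s=optics.snapshot(n);np.savez(f"{n}0.npz",**s);cv2.imwrite(f"pics/{n}0.png",s["frame"][:,:,::-1])
    print(n,s["fovy"],s["cx"],s["cy"],s["k1"],s["R"],s["t"],-np.array(s["R"]).T@s["t"])
E
```

```text
pics
plant.py
{'clock': np.float64(0.0), 'joint_pos': array([ 8.8986e+01,  2.0590e+01,  6.3400e-01, -1.9000e-02, -7.0135e+01,
       -1.6509e+01]), 'qvel': array([-0.028, -0.006,  0.017, -0.057, -0.028,  0.028]), 'tau': array([ 0.0000e+00, -5.8271e+01,  2.9305e+01,  6.9970e+00,  7.0000e-03,
       -0.0000e+00]), 'tool_pos': array([0.203, 0.643, 0.251]), 'orientation': array([ 1.79908e+02, -8.00000e-03, -1.75290e+01]), 'force': array([ 0.44 ,  0.937, -0.559]), 'moment': array([-0.004, -0.046,  0.021]), 'gripper_force': np.float64(0.0), 'opening': np.float64(0.087)}
top 51.83145373717231 256.0362482825448 186.17889946193583 -0.11892983383184488 [[-2.80027927e-02 -9.99607510e-01  8.17976442e-04]
 [-9.91778291e-01  2.76812300e-02 -1.24938268e-01]
 [ 1.24866588e-01 -4.30987170e-03 -9.92164180e-01]] [0.02799589 0.56812288 0.88194284] [0.4541107  0.01605962 0.94598948]
side 50.42804835910923 258.6146069176184 193.12802972848078 0.04206255488886363 [[ 0.87742392 -0.47957485  0.0116288 ]
 [-0.24453825 -0.4679961  -0.84922358]
 [ 0.4127085   0.7422854  -0.52790537]] [-0.48823584  0.21032523  0.72042477] [ 0.18249694 -0.67047503  0.56460684]
```

View pics/top0.png

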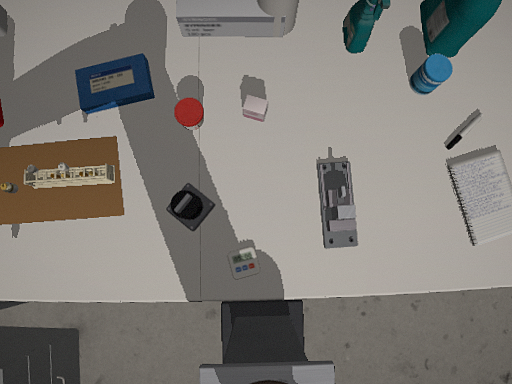

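View pics/side0.png

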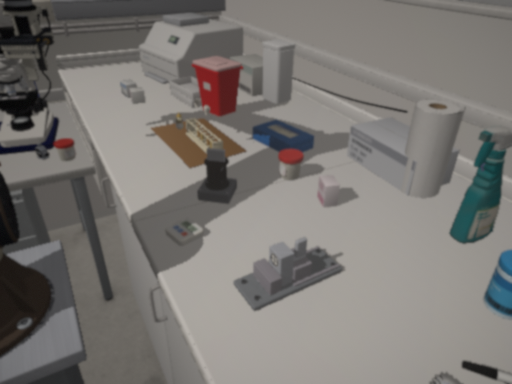

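```bash
cat > h.py <<'E'
import numpy as np,cv2
from scipy.spatial.transform import Rotation as Rot
def cam(s,obs=None):
    if "R" in s: R=np.array(s["R"]).T; return R,-R@np.array(s["t"])
    T=np.array(s["T_tool_cam"]); Rt=Rot.from_euler("xyz",obs["orientation"],degrees=True).as_matrix()
    return Rt@T[:3,:3],Rt@T[:3,3]+obs["tool_pos"]
def K(s):
    f=192/np.tan(np.radians(float(s["fovy"]))/2)
    return np.array([[f,0,float(s["cx"])],[0,f,float(s["cy"])],[0,0,1]]),np.array([float(s["k1"]),0,0,0,0.])
def rays(s,uv):
    k,d=K(s);u=cv2.undistortPoints(np.float64(uv).reshape(-1,1,2),k,d)[:,0]
    return np.c_[u,np.ones(len(u))]
def onplane(s,uv,z,obs=None):
    R,c=cam(s,obs);r=rays(s,uv)@R.T
    return c+r*((z-c[2])/r[:,2])[:,None]
def proj(s,X,obs=None):
    R,c=cam(s,obs);k,d=K(s)
    return cv2.projectPoints((np.float64(X).reshape(-1,3)-c)@R,np.zeros(3),np.zeros(3),k,d)[0][:,0]
def cloud(s,obs=None):
    R,c=cam(s,obs);v,u=np.mgrid[:384,:512]
    r=rays(s,np.c_[u.ravel(),v.ravel()])*s["z_map"].reshape(-1,1)
    P=(r@R.T+c).reshape(384,512,3);P[s["z_map"]<=0]=np.nan
    return P
E
python3 - <<'E'
from h import *
s=dict(np.load("top0.npz"));P=cloud(s)
def box(m):
    a=np.float32(P[m][:,:2]*1000);r=cv2.minAreaRect(a);return np.round(r[0],1),np.round(r[1],1),round(r[2],1),m.sum(),np.median(P[m][:,2])
v,u=np.mgrid[:384,:512]
def reg(u0,u1,v0,v1,z0,z1):return (u>=u0)&(u<u1)&(v>=v0)&(v<v1)&(P[...,2]>z0)&(P[...,2]<z1)
print("vise",box(reg(305,370,145,255,.006,.2)))
print("bed",box(reg(305,370,145,255,.006,.018)))
print("jawtops",box(reg(305,370,145,255,.038,.054)))
print("block",box(reg(305,370,145,255,.075,.1)))
print("block tab",box(reg(305,370,145,255,.06,.1)))
print("vbase",box(reg(160,222,175,240,.022,.036)))
print("head",box(reg(160,222,175,240,.085,.105)))
print("bar",box(reg(160,222,175,240,.115,.14)))
print("cup",box(reg(170,210,90,130,.05,.1)));print("carton",box(reg(235,275,70,125,.05,.08)));print("timer",box(reg(220,270,240,285,.008,.03)))
f=s["frame"]
a=cv2.resize(f[150:255,300:375],None,fx=5,fy=5,interpolation=cv2.INTER_CUBIC);b=cv2.resize(f[170:275,160:235],None,fx=5,fy=5,interpolation=cv2.INTER_CUBIC)
cv2.imwrite("pics/crop0.png",np.hstack([a,b])[:,:,::-1])
E
```

```text
vise (array([ 524.1, -180.2]), array([204.3,  82. ]), 2.5, np.int64(2854), np.float64(0.013795807231841484))
bed (array([ 524.1, -180.2]), array([204.3,  82. ]), 2.5, np.int64(1743), np.float64(0.011766673984041742))
jawtops (array([ 508.5, -181.4]), array([94.1, 63. ]), 2.1, np.int64(662), np.float64(0.04589226980851219))
block (array([ 522.4, -183. ]), array([71.5, 41. ]), 3.1, np.int64(301), np.float64(0.08348535410527291))
block tab (array([ 522.3, -184.1]), array([41.7, 70.7]), 88.7, np.int64(341), np.float64(0.08315621428656417))
vbase (array([526.2, 168.5]), array([85.3, 84.6]), 49.8, np.int64(585), np.float64(0.028944048600506367))
head (array([525.8, 168.1]), array([61.4, 61.1]), 53.3, np.int64(499), np.float64(0.09718910206081632))
bar (array([525.7, 168.3]), array([10. , 45.7]), 48.7, np.int64(125), np.float64(0.12828545376806644))
cup (array([744. , 163.9]), array([65.9, 67.4]), 16.1, np.int64(685), np.float64(0.06680826111353466))
carton (array([758.1,   8.5]), array([52.7, 37.5]), 71.2, np.int64(363), np.float64(0.061065972197352436))
timer (array([393.4,  46. ]), array([66.8, 66.6]), 14.0, np.int64(790), np.float64(0.01577137907222531))
```

View pics/crop0.png

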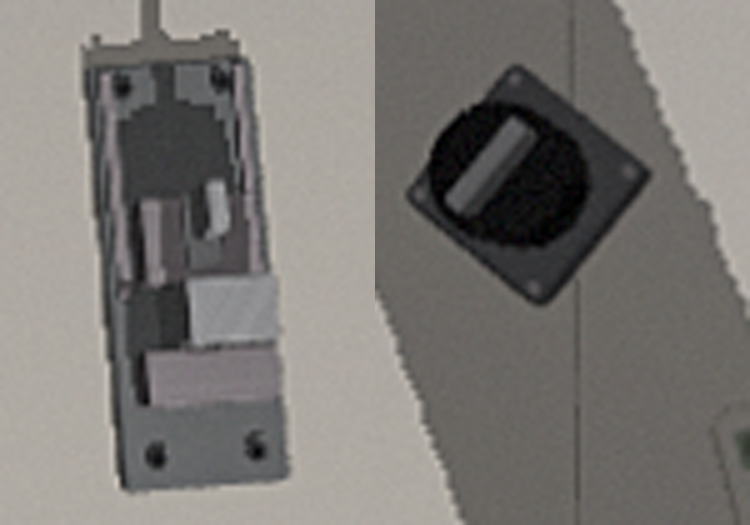

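The two top crops show the vise running up and down, with the block at crop (235,310), the tab at (215,210) and the fixed jaw at (215,378). They also show the viewer head at (510,175), its bar pointing up and to the right. So the vise yaw is about +2.5° and the base yaw about −41°.

```bash
cat > go.py <<'E'
import sys,numpy as np
from plant import ctrl, optics, sensors
# usage: go.py x y z yaw  (mm) -> total shift in tool axes
x,y,z,w=map(float,sys.argv[1:5]);o=sensors.get_obs();p=np.array(o["tool_pos"])*1000;a=np.radians(o["orientation"][2])
d=np.array([x,y,z])-p;print(np.round([d[0]*np.cos(a)+d[1]*np.sin(a),d[0]*np.sin(a)-d[1]*np.cos(a),-d[2]],1),"turn",round((o["orientation"][2]-w+180)%360-180,2))
E
python3 go.py 500 100 250 -90; python3 go.py 520 -180 250 -177.5
```

```text
[446.7 428.7   0.7] turn 72.47
[550.1 689.7   0.7] turn 159.97
```

Units first: shifts go in shares of 0.6 m and turns go in shares of 180 degrees. So 0.33 m / 0.6 = 0.55, 0.32 m / 0.6 = 0.5333, 80 degrees / 180 = 0.4444.

Emit:
tcp_steps:
  segments: {"offsets":[[0.0667, 0.0667, 0, 0.0556, 0.088], [0.15, 0.1333, 0, 0.1111, 0.088], [0.2167, 0.2, 0, 0.1667, 0.088], [0.2833, 0.2667, 0, 0.2222, 0.088], [0.35, 0.3333, 0, 0.2778, 0.088], [0.4167, 0.4, 0, 0.3333, 0.088], [0.4833, 0.4667, 0, 0.3889, 0.088], [0.55, 0.5333, 0, 0.4444, 0.088]]}

```text
clock: 1.1
tool_pos: [0.4219, 0.2374, 0.2516]
orientation: [180.0, 0.0, -97.8]
force: [1.3, 1.2, -0.6]
opening: 0.0877
gripper_force: 0.0
```

```bash
python3 go.py 490 -180 250 -177.5
```

```text
[ 404.2 -124.3    1.6] turn 79.67
```

Converted, 0.404 m / 0.6 = 0.6733, 0.35 m / 0.6 = 0.5833, 79.7 degrees / 180 = 0.4428.

Emit:
tcp_steps:
  segments: {"offsets":[[0.0833, -0.025, 0, 0.0556, 0.088], [0.1667, -0.05, 0, 0.1111, 0.088], [0.25, -0.0833, 0, 0.1667, 0.088], [0.3333, -0.1083, 0, 0.2222, 0.088], [0.4167, -0.1333, 0, 0.2778, 0.088], [0.5, -0.1583, 0, 0.3333, 0.088], [0.5833, -0.1833, 0, 0.3889, 0.088], [0.6733, -0.2067, 0, 0.4428, 0.088]]}

```text
clock: 2.1
tool_pos: [0.4916, -0.1793, 0.2514]
orientation: [180.0, -0.0, -177.5]
force: [0.8, -0.5, -0.2]
opening: 0.0877
gripper_force: 0.0
```

Emit:
tcp_steps:
  segments: {"offsets":[[0, 0, 0, 0, 0.088], [0, 0, 0, 0, 0.088]]}

```text
clock: 2.35
tool_pos: [0.4912, -0.1778, 0.2511]
orientation: [180.0, -0.1, -177.2]
force: [-1.0, 0.9, -0.5]
opening: 0.0876
gripper_force: 0.0
```

```bash
python3 - <<'E'
from h import *
from plant import ctrl, optics, sensors
import pickle
o=sensors.get_obs();s=optics.snapshot("wrist");pickle.dump((o,s),open("w1.pkl","wb"));cv2.imwrite("pics/w1.png",s["frame"][:,:,::-1])
P=cloud(s,o);print(o["tool_pos"],o["orientation"],cam(s,o)[1])
def box(z0,z1):
    m=(P[...,2]>z0)&(P[...,2]<z1)&(np.abs(P[...,0]-.52)<.12)&(np.abs(P[...,1]+.18)<.06);m=cv2.morphologyEx(m.astype(np.uint8),cv2.MORPH_OPEN,np.ones((3,3)))
    n,l,st,c=cv2.connectedComponentsWithStats(m)
    for i in range(1,n):
        if st[i,4]>80:
            r=cv2.minAreaRect(np.float32(P[l==i][:,:2]*1000));print(z0,np.round(r[0],1),np.round(r[1],1),round(r[2],1),st[i])
for a in((.007,.018),(.040,.052),(.08,.092)):box(*a)
E
```

```text
[ 0.49121917 -0.17778711  0.25109097] [ 1.79981771e+02 -5.21968172e-02 -1.77244414e+02] [ 0.40622607 -0.18171963  0.38722456]
0.007 [ 499.1 -181. ] [154.5  80.2] 2.6 [ 225  113   59  106 2387]
0.007 [ 586.  -214.7] [45.5  3.6] 0.7 [228 210   3  27  81]
0.007 [ 598.8 -176.5] [53.3 57.9] 2.3 [235 217  39  31 985]
0.04 [ 474.2 -181.7] [26.7 61.4] 2.7 [ 230  146   49   22 1025]
0.04 [ 536.2 -161.7] [39.6 17.8] 3.4 [260 188  14  29 311]
0.04 [ 544.1 -196.5] [27.4 17.9] 1.5 [234 198  14  19 256]
0.08 [ 502.  -183.6] [31.6 39.7] 1.3 [234 172  35  27 870]
0.08 [ 547.  -178.4] [24.   8.6] 2.9 [250 211   8  21 156]
```

View pics/w1.png

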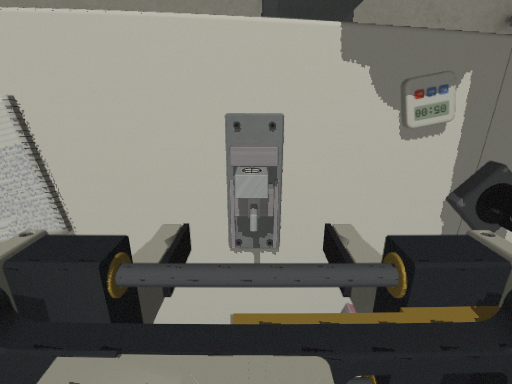

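The wrist view shows the vise centred near (254,180), with the mark at (252,170) on the block's robot-side face and the tab at (253,218). Its measurements agree with the top camera's. Next I go to the tab.

```bash
python3 go.py 547.2 -178.7 78 -177.5
```

```text
[-55.7  -4.3 173.3] turn 0.33
```

Converted, 0.173 m / 0.6 = 0.2883, 0.16 m / 0.6 = 0.2667.

Emit:
tcp_steps:
  segments: {"offsets":[[-0.05, -0.0033, 0.0833, 0, 0.088], [-0.0933, -0.005, 0.1667, 0, 0.06], [-0.0933, -0.005, 0.2333, 0, 0.05], [-0.0933, -0.005, 0.2667, 0, 0.05], [-0.0933, -0.005, 0.2883, 0, 0.05], [-0.0933, -0.005, 0.2883, 0, 0.0], [-0.0933, -0.005, 0.2883, 0, 0.0], [-0.0933, -0.005, 0.2883, 0, 0.0]]}

```text
clock: 3.4
tool_pos: [0.5484, -0.1778, 0.0797]
orientation: [-180.0, 0.1, -177.2]
force: [0.3, 0.0, -0.5]
opening: 0.0256
gripper_force: 0.0
```

Emit:
tcp_steps:
  segments: {"offsets":[[0, 0, 0, 0, 0], [0, 0, 0, 0, 0], [0, 0, 0, 0, 0]]}

```text
clock: 3.78
tool_pos: [0.548, -0.179, 0.0792]
orientation: [-179.9, 0.0, -177.2]
force: [-0.0, -5.8, 1.5]
opening: 0.0099
gripper_force: 30.0
```

Emit:
tcp_steps:
  segments: {"offsets":[[-0.0167, 0, 0, 0, 0], [-0.0333, 0, 0, 0, 0], [-0.05, 0, 0, 0, 0], [-0.065, 0, 0, 0, 0], [-0.065, 0, 0, 0, 0], [-0.065, 0, 0, 0, 0.04], [-0.065, 0, 0, 0, 0.05], [-0.065, 0, 0, 0, 0.05]]}

```text
clock: 4.78
tool_pos: [0.5866, -0.1758, 0.0786]
orientation: [180.0, -0.0, -177.2]
force: [-0.6, -0.1, 0.7]
opening: 0.0346
gripper_force: 0.0
```

Emit:
tcp_steps:
  segments: {"offsets":[[0, 0, -0.05, 0, 0.05], [0, 0, -0.1, 0, 0.07], [0, 0, -0.1333, 0, 0.088]]}

```text
clock: 5.15
tool_pos: [0.5871, -0.1758, 0.1601]
orientation: [-180.0, 0.1, -177.2]
force: [0.2, 0.2, -1.2]
opening: 0.0641
gripper_force: 0.0
```

```bash
python3 go.py 502 -182 170 -87.5
```

```text
[85.3 -2.  -9.9] turn -89.7
```

Converted, 0.085 m / 0.6 = 0.1417, -0.08 m / 0.6 = -0.1333, -80 degrees / 180 = -0.4444.

Emit:
tcp_steps:
  segments: {"offsets":[[0.0333, 0, -0.0333, -0.0556, 0.088], [0.0667, 0, -0.05, -0.1111, 0.088], [0.1, 0, -0.0667, -0.1667, 0.088], [0.1333, 0, -0.1, -0.2222, 0.088], [0.1417, -0.0033, -0.1333, -0.2778, 0.088], [0.1417, -0.0033, -0.1333, -0.3333, 0.088], [0.1417, -0.0033, -0.1333, -0.3889, 0.088], [0.1417, -0.0033, -0.1333, -0.4444, 0.088]]}

```text
clock: 6.15
tool_pos: [0.5017, -0.1819, 0.2387]
orientation: [-180.0, 0.0, -96.9]
force: [-0.9, 0.2, 0.3]
opening: 0.0876
gripper_force: 0.0
```

Emit:
tcp_steps:
  segments: {"offsets":[[0, 0, 0, -0.0539, 0.088], [0, 0, 0, -0.0539, 0.088], [0, 0, 0, -0.0539, 0.088]]}

```text
clock: 6.52
tool_pos: [0.5018, -0.182, 0.2386]
orientation: [-180.0, 0.0, -87.7]
force: [-0.3, 0.2, -0.6]
opening: 0.0878
gripper_force: 0.0
```

```bash
cat > vis.py <<'E'
from h import *
from plant import ctrl, optics, sensors
import pickle,sys
o=sensors.get_obs();s=optics.snapshot("wrist");n=sys.argv[1];pickle.dump((o,s),open(n+".pkl","wb"));cv2.imwrite(f"pics/{n}.png",s["frame"][:,:,::-1])
P=cloud(s,o);print(o["tool_pos"],o["orientation"])
def box(z0,z1):
    m=(P[...,2]>z0)&(P[...,2]<z1)&(np.abs(P[...,0]-.53)<.12)&(np.abs(P[...,1]+.18)<.06);m=cv2.morphologyEx(m.astype(np.uint8),cv2.MORPH_OPEN,np.ones((3,3)))
    k,l,st,c=cv2.connectedComponentsWithStats(m)
    for i in range(1,k):
        if st[i,4]>80:
            r=cv2.minAreaRect(np.float32(P[l==i][:,:2]*1000));print(z0,np.round(r[0],1),np.round(r[1],1),round(r[2],1),st[i])
for a in((.007,.018),(.040,.052),(.08,.092)):box(*a)
E
python3 vis.py w2
```

```text
[ 0.50177656 -0.18202249  0.23858289] [-1.79999642e+02  3.24781790e-03 -8.77302218e+01]
0.007 [ 576.6 -215.1] [100.5   5.3] 2.5 [164 137  76   5 372]
0.007 [ 489.7 -181.6] [135.3  79.8] 2.7 [ 215  136  101   58 2973]
0.007 [ 618.  -183.1] [52.  23.8] 73.4 [165 146  20  33 368]
0.04 [ 473.3 -182.8] [24.9 61.8] 4.4 [269 147  21  49 940]
0.04 [ 576.8 -178.3] [40.2 53. ] 2.7 [179 151  36  42 992]
0.08 [ 501.6 -184. ] [30.6 39.9] 1.7 [243 160  28  36 952]
0.08 [ 587.2 -178. ] [23.4  8.9] 2.1 [169 176  23  10 215]
```

```bash
python3 go.py 502 -183.3 77 -87.5
```

```text
[ 1.300e+00 -1.000e-01  1.616e+02] turn -0.19
```

Converted, 0.161 m / 0.6 = 0.2683, 0.15 m / 0.6 = 0.25.

Emit:
tcp_steps:
  segments: {"offsets":[[0.0017, 0, 0.1, 0, 0.088], [0.0017, 0, 0.1667, 0, 0.07], [0.0017, 0, 0.2167, 0, 0.06], [0.0017, 0, 0.25, 0, 0.06], [0.0017, 0, 0.2683, 0, 0.06], [0.0017, 0, 0.2683, 0, 0.0], [0.0017, 0, 0.2683, 0, 0.0], [0.0017, 0, 0.2683, 0, 0.0]]}

```text
clock: 7.58
tool_pos: [0.5024, -0.1831, 0.0784]
orientation: [-179.9, -0.0, -87.5]
force: [-0.9, 0.5, 0.2]
opening: 0.0358
gripper_force: 0.0
```

Emit:
tcp_steps:
  segments: {"offsets":[[0, 0, 0, 0, 0], [0, 0, 0, 0, 0]]}

```text
clock: 7.82
tool_pos: [0.5024, -0.1831, 0.0783]
orientation: [-179.9, -0.0, -87.5]
force: [-0.9, 1.7, 6.7]
opening: 0.0298
gripper_force: 30.0
```

Converted, -0.08 m / 0.6 = -0.1333, -0.06 m / 0.6 = -0.1, 60 degrees / 180 = 0.3333.

Emit:
tcp_steps:
  segments: {"offsets":[[0, 0, -0.05, 0, 0], [0, 0, -0.1, 0, 0], [0, 0.0083, -0.1333, 0.0556, 0], [0, 0.0167, -0.1333, 0.1111, 0], [0, 0.0167, -0.1333, 0.1667, 0], [0, 0.0167, -0.1333, 0.2222, 0], [0, 0.0167, -0.1333, 0.2778, 0], [0, 0.0167, -0.1333, 0.3333, 0]]}

```text
clock: 8.82
tool_pos: [0.4913, -0.1834, 0.157]
orientation: [179.9, -0.0, -147.9]
force: [0.2, 0.1, -2.5]
opening: 0.0296
gripper_force: 30.0
```

Emit:
tcp_steps:
  segments: {"offsets":[[0, 0, 0, 0.0556, 0], [0, 0, 0, 0.1111, 0], [0, 0, 0, 0.1667, 0], [0, 0, 0, 0.1667, 0], [0, 0, 0, 0.1667, 0]]}

```text
clock: 9.45
tool_pos: [0.4917, -0.1835, 0.1573]
orientation: [180.0, -0.0, -177.3]
force: [0.2, -0.0, -2.8]
opening: 0.0295
gripper_force: 30.0
```

```bash
python3 vis.py w3; python3 go.py 511.5 -180.4 80 -177.5
```

```text
[ 0.49165205 -0.18348166  0.15730892] [ 1.79990478e+02 -2.84476881e-02 -1.77305649e+02]
0.007 [ 480.5 -181.7] [117.1  80.2] 2.5 [ 220  117   79  107 3361]
0.007 [ 503.3 -151. ] [69.5 20.8] 2.8 [276 164  20  60 490]
0.04 [ 473.5 -182. ] [25.7 61.8] 2.8 [ 226  161   66   28 1769]
0.08 [ 586.  -177.2] [21.5  9.5] 2.9 [253 291  11  22 232]
[-19.9   2.2  77.4] turn 0.16
```

View pics/w3.png

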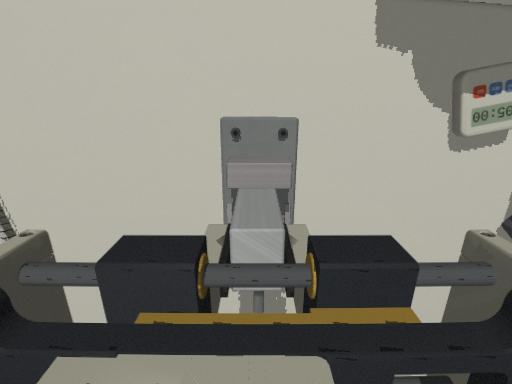

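The view shows the block held between the pads, its 40 mm side face towards the camera at about (257,225), and the fixed jaw at (259,175). I measure where the block sits in the grip.

```bash
python3 - <<'E'
from h import *
import pickle
o,s=pickle.load(open("w3.pkl","rb"));P=cloud(s,o);f=s["frame"].astype(int)
a=np.radians(o["orientation"][2]);d=P-o["tool_pos"]
X=d[...,0]*np.cos(a)+d[...,1]*np.sin(a);Y=d[...,0]*np.sin(a)-d[...,1]*np.cos(a)
for v in (200,215,230,245,260,270):print(v,[(int(u),*np.round(np.array([X[v,u],Y[v,u],d[v,u,2]])*1000,1)) for u in (245,257,270)])
m=(np.abs(Y)<.03)&(d[...,2]>-.06)&(d[...,2]<-.02)&(X>.005)&(X<.05)
print(m.sum(),np.percentile(X[m],[5,50,95]),np.percentile(Y[m],[2,50,98]))
E
```

```text
200 [(245, np.float64(21.2), np.float64(-7.5), np.float64(-34.2)), (257, np.float64(21.2), np.float64(0.6), np.float64(-34.4)), (270, np.float64(21.3), np.float64(9.4), np.float64(-34.1))]
215 [(245, np.float64(21.0), np.float64(-6.5), np.float64(-9.7)), (257, np.float64(20.8), np.float64(0.6), np.float64(-10.1)), (270, np.float64(21.5), np.float64(8.2), np.float64(-8.5))]
230 [(245, np.float64(19.9), np.float64(-5.8), np.float64(7.6)), (257, np.float64(19.9), np.float64(0.5), np.float64(7.4)), (270, np.float64(19.7), np.float64(7.5), np.float64(7.0))]
245 [(245, np.float64(11.7), np.float64(-5.9), np.float64(8.8)), (257, np.float64(11.2), np.float64(0.6), np.float64(7.9)), (270, np.float64(11.9), np.float64(7.5), np.float64(9.2))]
260 [(245, np.float64(2.2), np.float64(-6.0), np.float64(8.6)), (257, np.float64(1.8), np.float64(0.6), np.float64(7.9)), (270, np.float64(2.4), np.float64(7.7), np.float64(8.8))]
270 [(245, np.float64(31.5), np.float64(-3.6), np.float64(59.5)), (257, np.float64(31.1), np.float64(0.4), np.float64(58.9)), (270, np.float64(31.4), np.float64(4.8), np.float64(59.4))]
839 [0.0206056  0.02109975 0.02145081] [-1.39266822e-02 -5.41785519e-05  1.42477570e-02]
```

Converted, 0.078 m / 0.6 = 0.13, 0.076 m / 0.6 = 0.1267, 0.2 degrees / 180 = 0.0011.

Emit:
tcp_steps:
  segments: {"offsets":[[-0.0347, -0.0037, 0.0167, 0.0011, 0], [-0.0347, -0.0037, 0.05, 0.0011, 0], [-0.0347, -0.0037, 0.0833, 0.0011, 0], [-0.0347, -0.0037, 0.1083, 0.0011, 0], [-0.0347, -0.0037, 0.1217, 0.0011, 0], [-0.0347, -0.0037, 0.1267, 0.0011, 0], [-0.0347, -0.0037, 0.13, 0.0011, 0]]}

```text
clock: 10.38
tool_pos: [0.5131, -0.1849, 0.0799]
orientation: [-180.0, 0.0, -177.7]
force: [0.5, -0.6, -2.4]
opening: 0.0299
gripper_force: 30.0
```

Converted, 0.0045 m / 0.6 = 0.0075, 0.0018 m / 0.6 = 0.003, -0.2 degrees / 180 = -0.0011.

Emit:
tcp_steps:
  segments: {"offsets":[[0, 0.0075, 0, -0.0011, 0], [0, 0.0075, 0, -0.0011, 0], [0, 0.0075, 0.002, -0.0011, 0], [0, 0.0075, 0.003, -0.0011, 0]]}

```text
clock: 10.88
tool_pos: [0.5129, -0.1803, 0.0784]
orientation: [-180.0, 0.0, -177.5]
force: [-2.8, 3.4, 9.8]
opening: 0.0298
gripper_force: 30.0
```

Converted, -0.08 m / 0.6 = -0.1333, -0.06 m / 0.6 = -0.1.

Emit:
tcp_steps:
  segments: {"offsets":[[0, 0, 0, 0, 0.06], [0, 0, 0, 0, 0.06], [0, 0, 0, 0, 0.06], [0, 0, 0, 0, 0.06], [0, 0, -0.05, 0, 0.07], [0, 0, -0.1, 0, 0.08], [0, 0, -0.1333, 0, 0.088]]}

```text
clock: 11.75
tool_pos: [0.513, -0.1804, 0.1592]
orientation: [-180.0, 0.1, -177.5]
force: [-0.4, 0.1, -0.9]
opening: 0.084
gripper_force: 0.0
```

```bash
python3 vis.py w4; python3 go.py 586.8 -177.3 160 -177.5; python3 go.py 586.8 -177.3 79 -177.5
```

```text
[ 0.51301372 -0.18039898  0.15919533] [-1.79987388e+02  7.54697493e-02 -1.77512445e+02]
0.007 [ 517.7 -180.2] [191.9  80.3] 2.5 [ 217   94   80  168 4255]
0.007 [ 527.1 -209.6] [22.8 63.6] 88.2 [220 165  22  56 688]
0.007 [ 575.  -215.3] [84.6  4.6] 2.7 [221 198   6  66 230]
0.04 [ 474. -182.] [26.6 62. ] 2.8 [ 223  138   68   29 1905]
0.04 [ 574.2 -177.7] [36.5 53.9] 2.8 [ 231  230   52   34 1381]
0.08 [ 511.5 -179.6] [40.4 30.7] 1.3 [ 239  181   37   47 1647]
[-72.7   0.2   1.6] turn 0.01
[-72.7   0.2  82.6] turn 0.01
```

Converted, 0.0815 m / 0.6 = 0.1358, -0.0727 m / 0.6 = -0.1212.

Emit:
tcp_steps:
  segments: {"offsets":[[-0.0667, 0, 0, 0, 0.05], [-0.1212, 0, 0, 0, 0.05], [-0.1212, 0, 0.05, 0, 0.05], [-0.1212, 0, 0.1, 0, 0.05], [-0.1212, 0, 0.1358, 0, 0.05], [-0.1212, 0, 0.1358, 0, 0.0], [-0.1212, 0, 0.1358, 0, 0.0], [-0.1212, 0, 0.1358, 0, 0.0]]}

```text
clock: 12.8
tool_pos: [0.5859, -0.1772, 0.0775]
orientation: [-180.0, 0.1, -177.5]
force: [0.3, -0.3, 0.0]
opening: 0.0256
gripper_force: 0.0
```

Emit:
tcp_steps:
  segments: {"offsets":[[0, 0, 0, 0, 0], [0, 0, 0, 0, 0], [0, 0, 0, 0, 0]]}

```text
clock: 13.18
tool_pos: [0.5856, -0.1775, 0.077]
orientation: [-180.0, 0.1, -177.5]
force: [-0.3, -1.2, 4.4]
opening: 0.0099
gripper_force: 30.0
```

Converted, 0.026 m / 0.6 = 0.0433, 0.025 m / 0.6 = 0.0417.

Emit:
tcp_steps:
  segments: {"offsets":[[0.01, 0, 0, 0, 0], [0.02, 0, 0, 0, 0], [0.03, 0, 0, 0, 0], [0.035, 0, 0, 0, 0], [0.04, 0, 0, 0, 0], [0.0417, 0, 0, 0, 0], [0.0433, 0, 0, 0, 0], [0.0433, 0, 0, 0, 0]]}

```text
clock: 14.18
tool_pos: [0.5599, -0.1785, 0.0769]
orientation: [-180.0, 0.1, -177.5]
force: [4.3, -3.2, 5.1]
opening: 0.0101
gripper_force: 30.0
```

Emit:
tcp_steps:
  segments: {"offsets":[[0.0008, 0, 0, 0, 0], [0.0017, 0, 0, 0, 0], [0.0025, 0, 0, 0, 0], [0.0033, 0, 0, 0, 0], [0.0033, 0, 0, 0, 0]]}

```text
clock: 14.8
tool_pos: [0.5581, -0.1786, 0.0769]
orientation: [-180.0, 0.1, -177.5]
force: [4.3, -2.9, 3.6]
opening: 0.0096
gripper_force: 30.0
```

Converted, 0.001 m / 0.6 = 0.0017, 0.0005 m / 0.6 = 0.0008.

Emit:
tcp_steps:
  segments: {"offsets":[[0.0008, 0, 0, 0, 0], [0.0017, 0, 0, 0, 0], [0.0017, 0, 0, 0, 0]]}

```text
clock: 15.18
tool_pos: [0.5571, -0.1787, 0.0769]
orientation: [-180.0, 0.1, -177.5]
force: [4.2, -3.3, 5.8]
opening: 0.0095
gripper_force: 30.0
```

Emit:
tcp_steps:
  segments: {"offsets":[[0.0008, 0, 0, 0, 0], [0.0017, 0, 0, 0, 0], [0.0017, 0, 0, 0, 0]]}

```text
clock: 15.55
tool_pos: [0.5561, -0.1787, 0.0769]
orientation: [-180.0, 0.1, -177.5]
force: [4.7, -4.3, 4.2]
opening: 0.0099
gripper_force: 30.0
```

Converted, 0.001 m / 0.6 = 0.0017, 0.0005 m / 0.6 = 0.0008.

Emit:
tcp_steps:
  segments: {"offsets":[[0.0008, 0, 0, 0, 0], [0.0017, 0, 0, 0, 0], [0.0017, 0, 0, 0, 0]]}

```text
clock: 15.92
tool_pos: [0.5557, -0.1787, 0.077]
orientation: [-180.0, 0.2, -177.5]
force: [6.1, -3.4, 2.9]
opening: 0.01
gripper_force: 30.0
```

Emit:
tcp_steps:
  segments: {"offsets":[[0.0008, 0, 0, 0, 0], [0.0017, 0, 0, 0, 0], [0.0017, 0, 0, 0, 0]]}

```text
clock: 16.3
tool_pos: [0.5557, -0.1787, 0.077]
orientation: [-180.0, 0.3, -177.5]
force: [9.6, -4.4, -0.4]
opening: 0.0098
gripper_force: 30.0
```

Converted, 0.0015 m / 0.6 = 0.0025, -0.001 m / 0.6 = -0.0017.

Emit:
tcp_steps:
  segments: {"offsets":[[0.0008, 0, 0, 0, 0], [0.0017, 0, 0, 0, 0], [0.0025, 0, 0, 0, 0], [0.0025, 0, 0, 0, 0], [0, 0, 0, 0, 0], [-0.0017, 0, 0, 0, 0.04], [-0.0017, 0, 0, 0, 0.05], [-0.0017, 0, 0, 0, 0.05]]}

```text
clock: 17.3
tool_pos: [0.5533, -0.1784, 0.0757]
orientation: [180.0, -0.1, -177.5]
force: [-0.1, 0.4, -0.1]
opening: 0.0341
gripper_force: 0.0
```

Emit:
tcp_steps:
  segments: {"offsets":[[0, 0, -0.05, 0, 0.06], [0, 0, -0.1, 0, 0.088], [0.0333, 0, -0.15, 0, 0.088], [0.0667, 0, -0.2, 0, 0.088], [0.0667, 0, -0.2, 0, 0.088]]}

```text
clock: 17.92
tool_pos: [0.5141, -0.1804, 0.1988]
orientation: [-180.0, 0.2, -177.5]
force: [1.5, 0.5, -0.2]
opening: 0.0837
gripper_force: 0.0
```

```bash
python3 vis.py w5
```

```text
[ 0.51411809 -0.18036495  0.19877985] [-179.98888155    0.22981891 -177.52128379]
0.007 [ 480.  -181.8] [114.9  80.2] 2.4 [ 222   94   70   97 2961]
0.007 [ 558.9 -209.9] [ 22.1 135.3] 89.5 [224 153  19  99 646]
0.007 [ 580.1 -139.5] [85.7  4.6] 2.5 [283 192   5  60 189]
0.007 [ 604.9 -176.3] [43.9 58.2] 2.8 [235 224  44  29 985]
0.04 [ 474.6 -182. ] [27.7 61.6] 3.2 [ 228  131   58   27 1467]
0.04 [ 546.9 -196.5] [39.7 18.6] 2.3 [233 190  17  34 452]
0.04 [ 545.8 -160.9] [39.4 18.5] 3.1 [264 190  17  34 435]
0.08 [ 506.5 -180.2] [39.9 30.1] 3.9 [ 241  163   32   41 1229]
0.08 [ 556.8 -178.2] [22.9  9.3] 2.7 [252 219  10  24 228]
```

View pics/w5.png

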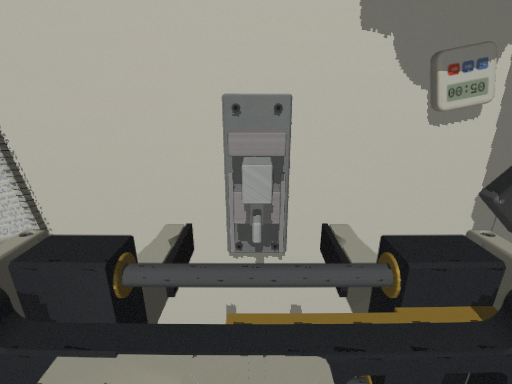

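The view shows the block square between the jaws at about (257,181), with the fixed jaw at (257,143) and the tab at (256,231). It is centred and closed up, so I go on to the viewer.

```bash
python3 go.py 526 168.2 250 -41
```

```text
[-26.9 347.6 -52.6] turn -136.53
```

Converted, 0.3476 m / 0.6 = 0.5793, 0.29 m / 0.6 = 0.4833, -80 degrees / 180 = -0.4444.

Emit:
tcp_steps:
  segments: {"offsets":[[0, 0, -0.0833, -0.0556, 0.088], [-0.005, 0.0667, -0.0867, -0.1111, 0.088], [-0.01, 0.1333, -0.0867, -0.1667, 0.088], [-0.0167, 0.2167, -0.0867, -0.2222, 0.088], [-0.0233, 0.3, -0.0867, -0.2778, 0.088], [-0.03, 0.3833, -0.0867, -0.3333, 0.088], [-0.0367, 0.4833, -0.0867, -0.3889, 0.088], [-0.045, 0.5793, -0.0877, -0.4444, 0.088]]}

```text
clock: 18.98
tool_pos: [0.5257, 0.1701, 0.2476]
orientation: [179.9, -0.1, -97.2]
force: [1.1, 0.5, -0.2]
opening: 0.0874
gripper_force: 0.0
```

Emit:
tcp_steps:
  segments: {"offsets":[[0, 0, 0, -0.0556, 0.088], [0, 0, 0, -0.1111, 0.088], [0, 0, 0, -0.1667, 0.088], [0, 0, 0, -0.2222, 0.088], [0, 0, 0, -0.2778, 0.088], [0, 0, 0, -0.3139, 0.088], [0, 0, 0, -0.3139, 0.088], [0, 0, 0, -0.3139, 0.088]]}

```text
clock: 19.98
tool_pos: [0.5261, 0.1682, 0.2481]
orientation: [179.9, 0.0, -41.2]
force: [0.4, 0.2, -0.2]
opening: 0.088
gripper_force: 0.0
```

```bash
python3 - <<'E'
from h import *
from plant import ctrl, optics, sensors
o=sensors.get_obs();s=optics.snapshot("wrist");P=cloud(s,o);print(o["tool_pos"],o["orientation"])
cv2.imwrite("pics/w6.png",s["frame"][:,:,::-1])
for z0,z1 in((.022,.036),(.09,.105),(.12,.135)):
    m=(P[...,2]>z0)&(P[...,2]<z1)&(np.hypot(P[...,0]-.526,P[...,1]-.168)<.07)
    r=cv2.minAreaRect(np.float32(P[m][:,:2]*1000));print(z0,np.round(r[0],1),np.round(r[1],1),round(r[2],1),m.sum())
E
python3 go.py 526 168.2 114 -41
```

```text
[0.52610611 0.16817372 0.2481133 ] [ 1.79929804e+02  2.32942775e-02 -4.11677526e+01]
0.022 [528.2 168.8] [84.  82.1] 50.0 1440
0.09 [528.1 169.2] [60.7 60.1] 49.1 1926
0.12 [527.8 169.3] [ 9.1 45.6] 49.0 446
[-1.000e-01  1.000e-01  1.343e+02] turn -0.14
```

View pics/w6.png

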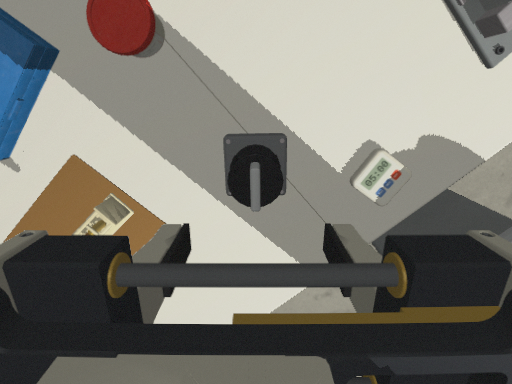

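The head is at (255,175), with its bar vertical in the picture and parallel to the fingers. I grip it at yaw −41.

Converted, 0.12 m / 0.6 = 0.2, 0.11 m / 0.6 = 0.1833.

```bash
python3 go.py 527 168.6 128 -41
```

```text
[  0.4  -0.9 120.3] turn -0.14
```

Emit:
tcp_steps:
  segments: {"offsets":[[0.0008, -0.0017, 0.0833, 0, 0.07], [0.0008, -0.0017, 0.15, 0, 0.05], [0.0008, -0.0017, 0.1833, 0, 0.05], [0.0008, -0.0017, 0.2, 0, 0.05], [0.0008, -0.0017, 0.2, 0, 0], [0.0008, -0.0017, 0.2, 0, 0], [0.0008, -0.0017, 0.2, 0, 0]]}

```text
clock: 20.9
tool_pos: [0.5278, 0.1689, 0.1298]
orientation: [-179.9, -0.0, -41.0]
force: [0.0, 0.0, -0.0]
opening: 0.0254
gripper_force: 0.0
```

Emit:
tcp_steps:
  segments: {"offsets":[[0, 0, 0, 0, 0], [0, 0, 0, 0, 0], [0, 0, 0, 0, 0]]}

```text
clock: 21.28
tool_pos: [0.5277, 0.169, 0.1293]
orientation: [-179.9, -0.0, -41.0]
force: [0.8, 1.0, 3.0]
opening: 0.0097
gripper_force: 30.0
```

Converted, 52.5 degrees / 180 = 0.2917.

Emit:
tcp_steps:
  segments: {"offsets":[[0, 0, 0, 0.0444, 0], [0, 0, 0, 0.0889, 0], [0, 0, 0, 0.1333, 0], [0, 0, 0, 0.1778, 0], [0, 0, 0, 0.2222, 0], [0, 0, 0, 0.2556, 0], [0, 0, 0, 0.2778, 0], [0, 0, 0, 0.2917, 0]]}

```text
clock: 22.28
tool_pos: [0.5275, 0.1689, 0.1293]
orientation: [-180.0, 0.0, -93.6]
force: [-0.7, 1.3, 2.6]
opening: 0.01
gripper_force: 30.0
```

Emit:
tcp_steps:
  segments: {"offsets":[[0, 0, 0, 0, 0], [0, 0, 0, 0, 0], [0, 0, 0, 0, 0], [0, 0, 0, 0, 0]]}

```text
clock: 22.78
tool_pos: [0.5275, 0.1689, 0.1293]
orientation: [-180.0, 0.0, -93.4]
force: [-1.8, 2.7, 5.8]
opening: 0.0102
gripper_force: 30.0
```

```bash
python3 - <<'E'
from h import *
from plant import ctrl, optics, sensors
o=sensors.get_obs();print(o["orientation"],o["moment"])
s=optics.snapshot("wrist");P=cloud(s,o);t=optics.snapshot("top");Q=cloud(t)
cv2.imwrite("pics/w7.png",np.hstack([cv2.resize(s["frame"][100:300,150:350],(400,400)),cv2.resize(t["frame"][150:260,160:360],(400,220))if 0 else cv2.resize(t["frame"][130:270,150:370],(400,255)) if 0 else cv2.copyMakeBorder(cv2.resize(t["frame"][130:270,150:370],(400,255)),0,145,0,0,0)])[:,:,::-1])
d=P-o["tool_pos"]
for n,A in(("wrist",P),("top",Q)):
    m=(A[...,2]>.118)&(A[...,2]<.135)&(np.hypot(A[...,0]-.527,A[...,1]-.169)<.026)
    if m.sum()>20:
        r=cv2.minAreaRect(np.float32(A[m][:,:2]*1000));print(n,np.round(r[0],1),np.round(r[1],1),round(r[2],1),m.sum())
m=(Q[...,2]>.079)&(Q[...,2]<.092)&(np.abs(Q[...,0]-.505)<.03)&(np.abs(Q[...,1]+.18)<.05)
if m.sum()>20:r=cv2.minAreaRect(np.float32(Q[m][:,:2]*1000));print("block top",np.round(r[0],1),np.round(r[1],1),round(r[2],1),m.sum())
E
```

```text
[-1.79963107e+02  2.79797895e-02 -9.34442215e+01] [0.65793465 0.52764671 0.07197445]
wrist [522.6 166.9] [37. 43.] 23.1 1546
block top [ 506.5 -180.4] [38.  31.2] 2.3 237
```

View pics/w7.png

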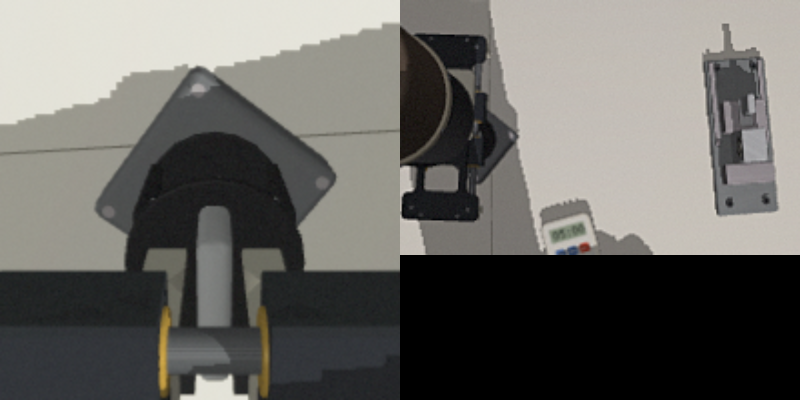

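```bash
python3 -c "
from plant import ctrl, optics, sensors
print(ctrl.close_job())"
```

```text
the job is handed in; nothing more can be done
None
```

I turned the block a quarter turn and clamped it again, centred and square with the mark side towards the viewer, then handed the job in at about 23 s, still holding the mirror bar at yaw −93.4°. I calculated −93.6° for the mark (about 2° leeway inside the ring), but this is from measured positions, as I had no view through the mirror camera to check it.

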